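# Tip two wound coils out of the bench tipping tray

## Task

Bring the empty blue dish under the pouring lip of the grey tipping tray, then use the red lever bar to tip the tray to the 45 degree mark and hold it there (never as far as the red 55 degree mark) until both copper coils have slid into the dish. Then set the tray back level and leave it so, with the blue dish standing on the table holding both coils. Do not touch the coils with the gripper, and do not displace anything else on the bench.

Things in the scene. Friction and masses are not known exactly. Their poses are not given: they have to be found in the camera images.
- tipper: Fixed aluminium stand of the tray. Origin on the table below the hinge; +x is the pouring direction, y is parallel to the hinge, z up. Base plate 12 mm thick, x = -130 to +5 mm, y +-65 mm; two posts 30 x 12 mm at y = +-52 mm, up to 165 mm. White angle scale with black pointer on the y = -66 mm side: green mark level, yellow 45 degrees, red 55 degrees.
- pivot (a point): Centre of the hinge, on the stand, 145 mm above the table; the hinge runs along the stand's y axis.
- catch (a point): Point on the table 80 mm along the stand's +x from the hinge, below the pouring lip: where the centre of the blue dish belongs. A dish pushed squarely against the front edge of the base plate has its centre within 2 mm of it.
- tray (a joint): Tilt of the tray about the hinge, rad: 0 level, positive tips the lip down in the pouring direction (45 degrees = 0.785), negative leans it back. Stops at -0.35 and 1.25, none at level or 45 degrees. A stiff friction hinge (0.6 N m) holds the tray wherever it is left; about 4 to 10 N at the red bar turns it. It starts between -0.06 and 0.
- lip (a point): Middle of the open pouring lip, on the floor of the grey tray, which is 185 x 74 mm with walls 38 mm high on its other three sides. Level, the floor is 130 mm above the table, from 120 mm behind to 65 mm (this point) in front of the hinge. Tipped to 45 degrees the lip is about 88 mm above the table, 43 mm over the dish rim.
- lever_bar (a point): Middle of the red lever bar fixed to the tray: 14 mm thick, 65 mm long, parallel to the hinge, on a 10 mm arm at its inner end. With the tray level it is 110 mm above the pivot and 115 mm along the stand's +y (bar from 82 to 147 mm). At tilt a it has moved forward 110 sin a and down 110 (1 - cos a) mm. Pushing it in the pouring direction tips the tray, pushing it back levels it.
- coil_a: The coil that lies at the back of the tray (origin at the centre of one flat face).
- coil_b: The coil that lies nearer the lip (origin at the centre of one flat face).
- coil_a_mid (a point): Copper-wound ring coil, 56 mm diameter, 24 mm thick, 0.1 to 0.2 kg, lying flat at the back of the tray at the start. The point is its centre. It slides by itself once the tray is tipped between about 25 and 36 degrees.
- coil_b_mid (a point): Centre of the second, identical coil, lying in front of the first, towards the lip.
- dish: Empty round blue dish, loose on the table: 150 mm outside diameter, 45 mm high, upright 4 mm wall, 5 mm floor, about 0.4 kg. The point is its centre. It slides on the table when pushed with 2 to 4 N; its start changes place with the red one.
- screw_dish: Red dish of the same size, with screws in it; a bystander, origin under its centre.
- spool: Solder spool standing upright, 60 mm diameter, 70 mm high; a bystander.
- wash_bottle: White bottle with red cap, 68 mm diameter, 170 mm high; a bystander.
- multimeter: Yellow multimeter lying flat, 160 x 80 x 34 mm, long along its x; a bystander.
- screwdriver: Screwdriver lying along its x axis on the far side of the table; a bystander.
- pliers: Blue-handled pliers, about 140 mm long, lying along their x axis; a bystander.
There are look-alikes about, which are no part of the job. Several things have the shape of the dish; the one meant has the colours described above.

How it is judged:
On the way, in this order (a step that is already met when the one before it is completed fails the run):
1. the blue dish stands below the lip of the tray, which is not yet tipped (horizontal distance between dish and catch below 0.05 m and height (world z) of dish below 0.008 m and value of joint tray below 0.25 rad), for 0.2 s.
2. the tray is tipped to 45 degrees, within 5 degrees, and held (value of joint tray between 0.698 and 0.873 rad), for 0.5 s.
At the end, for the whole second after the job is handed in: The tray is back level within 0.06 rad (about 3.4 degrees) and stays there; both coils lie at rest in the blue dish (their centres within 65 mm of the dish's axis and less than 65 mm above its underside), and the dish stands upright on the table (value of joint tray between -0.06 and 0.06 rad and angle between dish's own z axis and vertical below 0.08 rad and height (world z) of dish below 0.008 m and linear speed of each of dish, coil_a, coil_b below 0.02 m/s and horizontal distance between each of coil_a_mid, coil_b_mid and dish below 0.065 m and z of coil_a_mid in the frame of dish between 0 and 0.065 m and z of coil_b_mid in the frame of dish between 0 and 0.065 m); the robot touches nothing.
It fails at once if the tray is tipped past the red 55 degree mark (value of joint tray above 0.96 rad).
It fails at once if the gripper touches a coil (contact force between any of the fingers, the arm and coil_a above 0.5 N or contact force between any of the fingers, the arm and coil_b above 0.5 N).
It fails at once if the red screw dish, solder spool, wash bottle, multimeter, screwdriver or pliers is displaced by more than 20 mm (distance of any of screw_dish, spool, wash_bottle, multimeter, screwdriver, pliers from where it was at the start of the episode above 0.02 m).
It also fails if it takes over 64 s, if anything falls off the work surface, if the arm or the gripper's body presses on something with over 40 N, if the wrist force passes 120 N, or if a joint passes its speed limit or range.

## Robot

A 6-joint arm with a two-finger parallel gripper is mounted at the origin on the work surface. World frame = base frame: x ahead of the robot, y to its left, z up, the work surface at z = 0. Lengths are in m, angles in rad, forces in N, time in s.
With the tool pointing down it reaches from about 0.35 to 0.775 m from the base axis. Payload 5.5 kg.
Tool frame: the origin (TCP) lies on the centre line of the jaws, within the pads' length; the fingertips stand 11 mm ahead of it and the grasp point (between the pads) lies 8 mm behind it (env.tip_extent is the distance from the TCP to the fingertips, in m); z points along the fingers, y is the line along which they close (so a half turn about z gives the same grasp; the last joint's range is limited). The gripper opens to 85 mm and grips with 20 to 120 N. Pads are 22 mm wide; open, the fingers measure 114 mm over their backs; the gripper's body (76 mm by 85 mm) begins 54 mm behind the grasp point. The pads swing forward as they close: fully open they stand 13 mm farther back than shut.
Start: joints at [0.983, 0.313, 0.046, 1.304, 0, 1.431], TCP at [0.249, 0.518, 0.212] pointing down, gripper open.
Joint ranges: [-2.76, 2.76], [-0.86, 1.69], [-1.03, 1.26], [-2.2, 2.34], [-1.47, 1.5], [-3.14, 3.14]. Speed limits (rad/s): [2.57, 2.57, 3.14, 3.14, 3.14, 3.14].

## Interface

Orientations are given as a unit quaternion [w, x, y, z].
In Python, from workcell import env gives the robot as it stands.
- The arm moves only by the shell command python3 -m jog 'ROWS' [FORCE]. ROWS is JSON, a list of rows, each a list of 5 numbers: the gripper's target within -1 to 1 (shut at 1, half-way at 0, fully open at -1), then the shift along the tool's x, y, z in m, then the turn about the tool's z in degrees. In form: [[fingers, tx, ty, tz, turn], ...]. A call has 1 to 5 rows; each row shifts and turns the commanded pose from where the row before left it, along the tool's axes as they then stand; what a row does not reach is not made up. A row lasts 1/12 s, in which the tool goes at most 41.7 mm and 7.16 degrees, less where a joint would pass 70% of its speed; a pose out of reach is approached as far as the arm can. A call is refused whole if a number of a shift passes 0.0417 or a number of a turn 7.16, either way. A call with a gripper value outside its range is refused whole. The fingers move at their own pace and stop on an object; FORCE is the grip in N (left out, the last holds). Time passes only in rows, so rows that do not move let the fingers close. It gives the time, the measured TCP pose, the force, the opening and the grip force at its end, in the units of the state.
- env.get_state(): the state, without advancing time (a new reading comes with each control period).
- env.read_camera(name): name is "scene" or "side" or "wrist"; returns a dict with "img" (420x560x3 uint8, red, green, blue), "fov_y" (degrees; the focal length in pixels is half the picture's height over the tangent of half this angle, whatever the lens; pixels are square), "cx", "cy" (the principal point, pixels), "T" (4x4, takes a point from camera to world coordinates). Camera axes: x right, y up, looking along -z (the intrinsics and any distortion apply to the point x, -y, -z); pixel columns grow to the right and rows downward; lengths in m; the calibration is good to about 2 mm. The wrist camera is an equidistant fisheye: a pixel r from the principal point sees the ray r / f radians off the axis. A picture is of the moment at which its call begins. There is no depth.
- env.hand_in(): hands the job in; it is judged then, once.
The state is a dict: "clock": time; "joint_pos": joint angles; "qvel": joint speeds; "tau": joint torques, N m; "tcp_pos": TCP position; "orientation": TCP orientation; "wrist_force": force on the tool from outside, world axes, zero at the start; "ft_torque": the same for the moment, N m; "finger_gap": finger opening in m; "grip_force": force on a finger pad.
Only numpy, scipy, OpenCV 4.12 (cv2) and the standard library are available. Lean on these libraries where they do the work, as an engineer would, in place of code of your own. Each camera call takes 0.05 s, during which the arm holds its last target. There are 200 camera calls.

## Working session

There is one attempt and no reset: what is moved stays moved. The work goes in short steps, Python scripts to look and compute and a shell command to move; the robot and the scene stay as the last step left them, time stands still between calls to the robot, and variables do not carry over. Pictures are saved under pics/ and viewed, at most 10 in all, crops included, and the job is handed in when it is done.

```bash
ls; mkdir -p pics
python3 - <<'E'
from workcell import env
import cv2,numpy as np
s=env.get_state();print({k:np.round(v,3).tolist() for k,v in s.items()})
a=[]
for n in("scene","side"):
    c=env.read_camera(n);cv2.imwrite(f"pics/{n}0.png",c["img"][:,:,::-1]);print(n,c["fov_y"],c["cx"],c["cy"],np.round(c["T"],3).tolist(),[k for k in c])
E
```

```text
pics
{'clock': 0.0, 'joint_pos': [0.983, 0.314, 0.045, 1.304, 0.0, 1.431], 'qvel': [0.0, 0.001, -0.002, -0.001, -0.001, 0.0], 'tau': [-0.001, -48.063, 29.853, 0.019, -0.0, -0.0], 'tcp_pos': [0.249, 0.518, 0.211], 'orientation': [-0.0, 0.222, 0.975, -0.001], 'wrist_force': [-0.633, -0.928, -0.247], 'ft_torque': [0.021, -0.002, -0.02], 'grip_force': 0.0, 'finger_gap': 0.085}
scene 56.49273282209031 274.7185244278637 209.4966892057665 [[-0.464, -0.671, 0.578, 1.054], [0.886, -0.36, 0.294, 0.29], [0.01, 0.648, 0.762, 0.902], [0.0, 0.0, 0.0, 1.0]] ['img', 'fov_y', 'cx', 'cy', 'T']
side 42.76108911899746 279.9515749807651 217.27102928799658 [[-0.978, 0.126, -0.165, 0.204], [-0.207, -0.649, 0.732, 1.276], [-0.014, 0.75, 0.661, 1.324], [0.0, 0.0, 0.0, 1.0]] ['img', 'fov_y', 'cx', 'cy', 'T']
```

View pics/scene0.png

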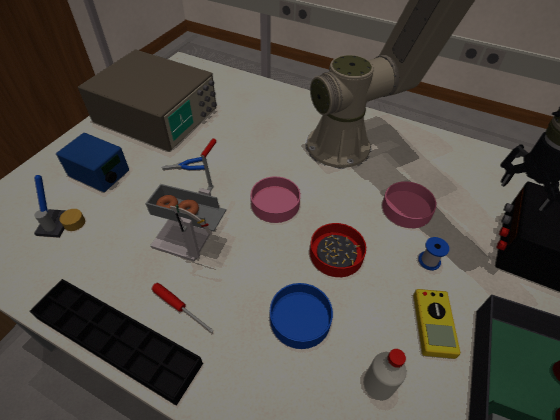

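View pics/side0.png

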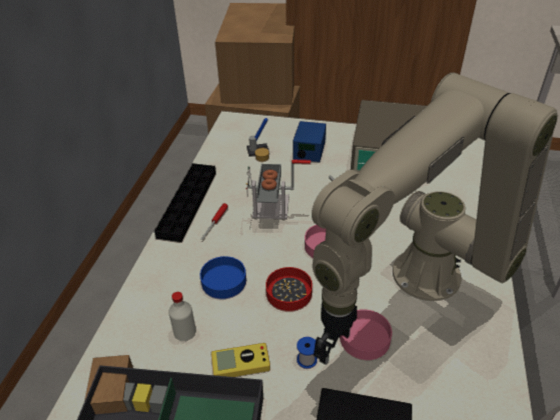

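Candidates for the dish in scene0: blue (301,316), red with screws (338,249), and pink look-alikes at (275,199) and (409,204). By colour I choose the blue one at (301,316), which is (223,278) in side. The stand is at (190,215) in scene with its red bar at (208,150) and coils at (167,202) and (190,207). I'll check the tray and dish in a close crop.

```bash
cat > h.py <<'E'
import cv2,numpy as np
from workcell import env
from scipy.optimize import least_squares
def proj(c,P):
    P=np.atleast_2d(P);T=c["T"];q=(P-T[:3,3])@T[:3,:3];f=c["img"].shape[0]/2/np.tan(np.radians(c["fov_y"])/2)
    return np.c_[c["cx"]+f*q[:,0]/-q[:,2],c["cy"]-f*q[:,1]/-q[:,2]]
def tri(cs,ps):
    return least_squares(lambda X:np.concatenate([proj(c,X)[0]-p for c,p in zip(cs,ps)]),[.2,-.3,.1])
def cams():return [env.read_camera(n) for n in("scene","side")]
def bluemask(c):
    h=cv2.cvtColor(c["img"],cv2.COLOR_RGB2HSV)
    m=cv2.inRange(h,(105,120,50),(125,255,255));n,l,s,_=cv2.connectedComponentsWithStats(m)
    return l,s
def hullc(p):
    m=cv2.moments(cv2.convexHull(np.float32(p)));return np.array([m["m10"],m["m01"]])/m["m00"]
def dish(cs,near=None):
    obs=[];use=[];t=np.linspace(0,2*np.pi,60);C=np.c_[np.cos(t),np.sin(t)]*.075
    for c in cs:
        l,s=bluemask(c);k=1+np.argmax(s[1:,4]) if near is None else near
        obs.append(hullc(np.argwhere(l==k)[:,::-1]));print("blob",s[k])
    def mod(X):return np.concatenate([hullc(np.vstack([proj(c,np.c_[C+X,0*t+z]) for z in(0,.045)]))-o for c,o in zip(cs,obs)])
    return least_squares(mod,[.6,.1])
E
python3 - <<'E'
from h import *
cs=cams()
r=dish(cs);print("dish",r.x,r.fun)
s,d=cs[0]["img"],cs[1]["img"]
A=cv2.resize(s[130:260,140:240],None,fx=4.6,fy=4.6,interpolation=cv2.INTER_CUBIC)
B=cv2.resize(d[145:240,240:320],None,fx=4.2,fy=4.2,interpolation=cv2.INTER_CUBIC)
o=np.zeros((598,800,3),np.uint8);o[:A.shape[0],:A.shape[1]]=A;o[:B.shape[0],462:462+B.shape[1]]=B
D=cv2.resize(s[275:355,260:345],None,fx=2,fy=2);o[410:410+160,470:640]=D
cv2.imwrite("pics/crop1.png",o[:,:,::-1]);print(A.shape,B.shape)
E
```

```text
blob [ 270  283   63   66 3239]
blob [ 200  257   46   41 1521]
dish [0.65139396 0.15827241] [ 1.85901191e-04 -1.77777141e-01 -1.89867496e-01  5.84546216e-02]
(598, 460, 3) (399, 336, 3)
```

View pics/crop1.png

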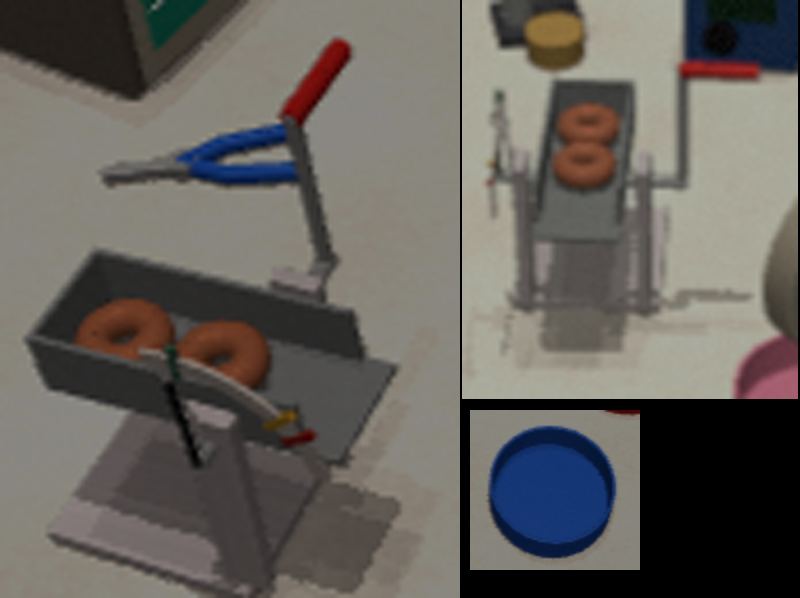

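The crop shows the blue dish upright and empty. In the tray crops I can read the lip corners, the back corners and the ends of the red bar. I'll fit the stand's pose and tilt to them.

```bash
cat >> h.py <<'E'
L=np.array([[.065,.037,.13],[.065,-.037,.13],[-.12,.037,.168],[-.12,-.037,.168],[0,.082,.255],[0,.147,.255]])
def place(p,P):
    x,y,w,a=p;P=np.atleast_2d(P)-[0,0,.145];c,s=np.cos(a),np.sin(a)
    Q=np.c_[c*P[:,0]+s*P[:,2],P[:,1],-s*P[:,0]+c*P[:,2]+.145]
    c,s=np.cos(w),np.sin(w);return np.c_[c*Q[:,0]-s*Q[:,1]+x,s*Q[:,0]+c*Q[:,1]+y,Q[:,2]]
E
python3 - <<'E'
from h import *
cs=cams()
U=np.array([[397,368],[345,465],[97,252],[30,340],[291,120],[345,44]])/4.6+[140,130]
V=(np.array([[615,239],[537,236],[634,83],[555,83],[681,70],[759,71]])-[462,0])/4.2+[240,145]
r=least_squares(lambda p:np.concatenate([(proj(c,place(p,L))-u).ravel() for c,u in zip(cs,(U,V))]),[.35,-.3,1.57,0])
p=r.x;print(p.round(4));print(r.fun.reshape(2,6,2).round(1).tolist())
q=p.copy();q[3]=0
print("catch",place(q,[.08,0,0]),"bar",place(p,[0,.115,.255]))
for i in range(6):print(tri(cs,[U[i],V[i]]).x.round(3),place(p,L[i]).round(3))
# bystanders
for n,a,b in [("reddish",(338,245),(289,287)),("spool top",(437,243),(308,346)),("bottle cap",(397,356),(178,297)),("sdr handle",(168,298),(222,212)),("sdr tip",(212,332),(204,239)),("bottle base",(380,388),(182,330)),("pink near",(275,195),(320,240)),("pliers",(165,167),(345,182))]:
    print(n,tri(cs,[np.array(a),np.array(b)]).x.round(3))
E
```

```text
[ 0.5728 -0.176   1.702  -0.0821]
[[[1.1, -1.5], [-0.2, -1.2], [0.7, -0.9], [-0.1, -0.3], [-0.1, -0.4], [-0.2, 0.2]], [[0.4, 0.0], [-2.3, -0.1], [-0.1, 0.0], [-1.2, -0.6], [-1.0, -0.1], [-0.6, 0.3]]]
catch [[ 0.56230673 -0.09667993  0.        ]] bar [[ 0.45994669 -0.19998864  0.25462923]]
[ 0.53  -0.118  0.132] [[ 0.527 -0.115  0.135]]
[ 0.597 -0.11   0.127] [[ 0.601 -0.106  0.135]]
[ 0.553 -0.304  0.155] [[ 0.552 -0.301  0.158]]
[ 0.622 -0.296  0.152] [[ 0.625 -0.292  0.158]]
[ 0.49  -0.198  0.251] [[ 0.493 -0.196  0.255]]
[ 0.427 -0.205  0.255] [[ 0.428 -0.204  0.255]]
reddish [0.427 0.166 0.032]
spool top [0.326 0.398 0.069]
bottle cap [0.705 0.377 0.161]
sdr handle [ 0.757 -0.162  0.003]
sdr tip [ 0.779 -0.015  0.   ]
bottle base [0.717 0.381 0.008]
pink near [ 0.36  -0.061  0.045]
pliers [ 0.328 -0.523 -0.063]
```

Fit residuals are about 1–2 px. The fitted bar height of 255 mm and lip height of 130 mm match the description. The stand is at (0.573,-0.176), pouring at 97.5°, the catch is at (0.562,-0.097) and the dish at (0.651,0.158).

Plan: grip the dish's wall on the side away from the stand, at (0.641,0.230), and drag it along the table.

```bash
python3 -m jog '[[-1,-0.032,-0.006,0,0],[-1,-0.032,-0.006,0,0],[-1,-0.032,-0.006,0,0],[-1,-0.032,-0.006,0,0],[-1,-0.032,-0.006,0,0]]'
python3 -m jog '[[-1,-0.032,-0.006,0,0],[-1,-0.032,-0.006,0,0],[-1,-0.032,-0.006,0,0],[-1,-0.032,-0.006,0,0],[-1,-0.032,-0.006,0,0]]'
python3 -m jog '[[-1,-0.032,-0.006,0,0],[-1,-0.032,-0.006,0,0],[-1,-0.032,-0.006,0,0],[-1,-0.032,-0.006,0,0],[-1,-0.032,-0.006,0,0]]'
python3 -m jog '[[-1,0,0,0,-6.64],[-1,0,0,0,-6.64],[-1,0,0,0,-6.64],[-1,0,0,0,-6.64],[-1,0,0,0,-6.64]]'
python3 -m jog '[[-1,0,0,0.03,0],[-1,0,0,0.03,0],[-1,0,0,0,0],[-1,0,0,0,0]]'
cat >> h.py <<'E'
from scipy.spatial.transform import Rotation as Ro
def togo(P):
    s=env.get_state();q=np.array(s["orientation"]);R=Ro.from_quat(q[[1,2,3,0]]).as_matrix()
    yy=np.degrees(np.arctan2(R[1,1],R[0,1]))
    return "tcp",np.round(s["tcp_pos"],4),"yaw_y",round(yy,1),"shift tool",(R.T@(np.array(P)-s["tcp_pos"])).round(4)
E
python3 - <<'E'
from h import *
print(togo([.641,.230,.025]))
c=env.read_camera("wrist");cv2.imwrite("pics/w1.png",c["img"][:,:,::-1])
cs=cams();l,s=bluemask(cs[0]);print(s[s[:,4]>300])
r=dish(cs);print(r.x,r.fun)
E
```

```text
clock: 0.72
tcp_pos: [0.3811, 0.4211, 0.2116]
orientation: [0.0, 0.222, 0.975, 0.0]
wrist_force: [0.7, 1.0, 0.6]
finger_gap: 0.0856
grip_force: 0.0
clock: 1.13
tcp_pos: [0.5126, 0.3245, 0.2115]
orientation: [0.0, 0.222, 0.975, 0.0]
wrist_force: [-0.4, 0.1, 0.2]
finger_gap: 0.0856
grip_force: 0.0
clock: 1.55
tcp_pos: [0.6438, 0.2282, 0.2114]
orientation: [-0.0, 0.222, 0.975, 0.0]
wrist_force: [1.0, -0.1, 0.7]
finger_gap: 0.0856
grip_force: 0.0
clock: 1.97
tcp_pos: [0.6428, 0.2291, 0.2111]
orientation: [-0.0, -0.068, 0.998, -0.0]
wrist_force: [-0.6, -0.2, -0.2]
finger_gap: 0.0853
grip_force: 0.0
clock: 2.3
tcp_pos: [0.6409, 0.229, 0.1496]
orientation: [-0.003, -0.066, 0.998, -0.0]
wrist_force: [0.4, -0.3, 1.3]
finger_gap: 0.0851
grip_force: 0.0
('tcp', array([0.6409, 0.229 , 0.1496]), 'yaw_y', np.float64(97.5), 'shift tool', array([-0.0009,  0.0011,  0.1246]))
[[     0      0    560    420 229764]
 [    57    133     64     38   1336]
 [   426    237     23     20    334]
 [   270    283     63     66   3254]]
blob [ 270  283   63   66 3254]
blob [ 200  257   46   42 1471]
[0.65127863 0.15845885] [ 0.09123137 -0.18336454 -0.23439346 -0.17535068]
```

View pics/w1.png

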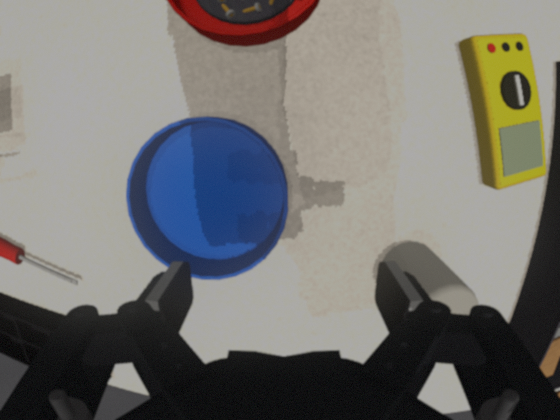

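The wrist view shows the blue dish (centre 207,197) with its right wall at column 286, midway between the fingers (180 and 390). The bottle is clear of the outer finger. I'll descend and grip the wall.

```bash
python3 -c "
from workcell import env;print(env.tip_extent)"
python3 -m jog '[[-1,0,0.001,0.028,0],[-1,0,0,0.028,0],[-1,0,0,0.028,0],[-1,0,0,0.02,0],[-1,0,0,0.01,0]]' 30
python3 -m jog '[[0.3,0,0,0,0],[0.6,0,0,0,0],[1,0,0,0,0],[1,0,0,0,0],[1,0,0,0,0]]'
python3 -m jog '[[1,0,0,0,0],[1,0,0,0,0],[1,0,0,0,0],[1,0,0,0,0],[1,0,0,0,0]]'
python3 - <<'E'
from h import *
print(togo([.552,-.025,.035]),env.tip_extent)
cs=cams();r=dish(cs);print(r.x,r.fun)
E
```

```text
0.011
clock: 2.87
tcp_pos: [0.6422, 0.2303, 0.0363]
orientation: [-0.001, -0.066, 0.998, -0.0]
wrist_force: [-1.4, 0.6, -0.4]
finger_gap: 0.0855
grip_force: 0.0
clock: 3.28
tcp_pos: [0.6439, 0.2307, 0.0395]
orientation: [0.002, -0.066, 0.998, 0.0]
wrist_force: [-0.4, 0.4, 0.2]
finger_gap: 0.0254
grip_force: 0.0
clock: 3.7
tcp_pos: [0.6425, 0.2304, 0.0375]
orientation: [-0.0, -0.066, 0.998, 0.0]
wrist_force: [-0.4, -0.0, -0.2]
finger_gap: -0.0003
grip_force: 0.0
('tcp', array([0.6425, 0.2304, 0.0375]), 'yaw_y', np.float64(97.5), 'shift tool', array([ 0.1233, -0.2413,  0.0025])) 0.011
blob [ 270  283   61   66 2843]
blob [ 200  257   46   42 1164]
[0.65275336 0.15713821] [ 0.65982612 -0.3909089  -0.72214104 -0.97326219]
```

The gap reads 0 with no grip force, so I'll look.

```bash
python3 -m jog '[[1,0,0,0,0],[1,0,0,0,0],[1,0,0,0,0]]'
python3 - <<'E'
from h import *
c=env.read_camera("wrist")["img"];s,d=[x["img"] for x in cams()]
o=np.zeros((600,800,3),np.uint8)
o[:300,:400]=cv2.resize(c,(400,300));o[300:600,:400]=cv2.resize(s[255:375,230:390],(400,300));o[300:600,400:]=cv2.resize(d[220:340,170:330],(400,300))
o[:300,400:]=cv2.resize(c[200:410,140:420],(400,300))
cv2.imwrite("pics/g1.png",o[:,:,::-1])
E
```

```text
clock: 4.05
tcp_pos: [0.6425, 0.2304, 0.0375]
orientation: [-0.0, -0.066, 0.998, 0.0]
wrist_force: [-0.4, -0.6, 0.2]
finger_gap: -0.0002
grip_force: 0.0
```

View pics/g1.png

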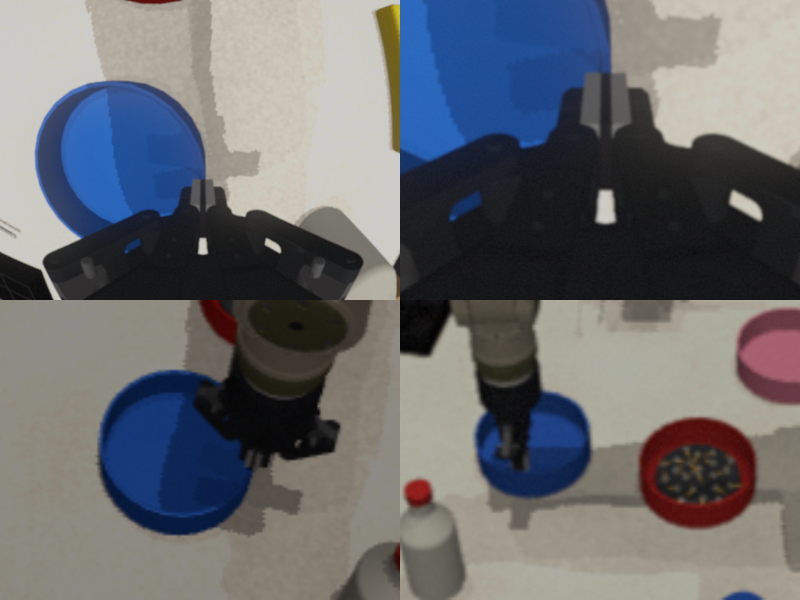

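Run:
```python
from h import *
cs=cams();t=np.linspace(0,2*np.pi,90)
for n,c in zip(("scene","side"),cs):
    P0=cv2.imread(f"pics/{n}0.png")[:,:,::-1]
    for im in (P0,c["img"]):
        h=cv2.cvtColor(np.ascontiguousarray(im),cv2.COLOR_RGB2HSV);m=cv2.inRange(h,(100,90,20),(130,255,255))
        k,l,s,_=cv2.connectedComponentsWithStats(m)
        for q in s[1:]:
            if abs(q[0]-(270 if n=="scene" else 200))<5 and q[4]>800: print(n,"obs l,t,r,b",q[0],q[1],q[0]+q[2]-1,q[1]+q[3]-1)
    H=np.vstack([proj(c,np.c_[.6513+.075*np.cos(t),.1584+.075*np.sin(t),0*t+z]) for z in(0,.045)])
    print("pred",H.min(0).round(1),H.max(0).round(1))
    print("tip",proj(c,[.6425,.2304,.0265]),"wall rim there",proj(c,[.6425,.2304,.045]))
```

```text
scene obs l,t,r,b 270 283 332 348
scene obs l,t,r,b 270 283 330 348
pred [269.2 282.1] [332.8 348.7]
tip [[329.70030743 323.82922764]] wall rim there [[330.63703987 320.44160203]]
side obs l,t,r,b 200 256 245 298
side obs l,t,r,b 200 257 245 298
pred [198.9 255.3] [246.1 298.8]
tip [[218.78868154 292.74360476]] wall rim there [[218.25881437 288.87195709]]
```

The dish fit is right to under 1 px. The shut tips look to be at rim height (scene 333,320; side 219,287), so they closed above or on the rim. I'll open, go lower and close again.

```bash
python3 -m jog '[[-1,0,0,0,0],[-1,0,0,0,0],[-1,0,0,0,0],[-1,0,0,0,0],[-1,0,0,0,0]]'
python3 -m jog '[[-1,0,0,0,0],[-1,0,0,0.008,0],[-1,0,0,0.007,0],[-1,0,0,0,0],[-1,0,0,0,0]]'
python3 -m jog '[[0.3,0,0,0,0],[0.6,0,0,0,0],[1,0,0,0,0],[1,0,0,0,0],[1,0,0,0,0]]'
python3 -m jog '[[1,0,0,0,0],[1,0,0,0,0],[1,0,0,0,0],[1,0,0,0,0],[1,0,0,0,0]]'
python3 -c "
from h import *
print(togo([.552,-.025,.022]))"
```

```text
clock: 4.72
tcp_pos: [0.6426, 0.2304, 0.0375]
orientation: [0.0, -0.066, 0.998, 0.0]
wrist_force: [0.0, -1.1, 0.5]
finger_gap: 0.0602
grip_force: 0.0
clock: 5.13
tcp_pos: [0.6416, 0.2302, 0.0212]
orientation: [-0.001, -0.066, 0.998, -0.0]
wrist_force: [-0.2, -0.0, -1.1]
finger_gap: 0.0855
grip_force: 0.0
clock: 5.55
tcp_pos: [0.6427, 0.2304, 0.0228]
orientation: [0.0, -0.066, 0.998, 0.0]
wrist_force: [0.7, 0.4, -0.2]
finger_gap: 0.0255
grip_force: 0.0
clock: 5.97
tcp_pos: [0.6429, 0.2304, 0.0227]
orientation: [0.0, -0.066, 0.998, 0.0]
wrist_force: [1.0, 0.5, -0.3]
finger_gap: 0.0024
grip_force: 29.3
('tcp', array([0.6429, 0.2304, 0.0227]), 'yaw_y', np.float64(97.5), 'shift tool', array([ 0.1236, -0.2413,  0.0006]))
```

Gripped (29 N on the wall). Now drag to the catch point.

```bash
python3 -m jog '[[1,0.004,-0.008,0,0],[1,0.009,-0.018,0,0],[1,0.01,-0.02,0,0],[1,0.01,-0.02,0,0],[1,0.01,-0.02,0,0]]'
python3 -m jog '[[1,0.01,-0.02,0,0],[1,0.01,-0.02,0,0],[1,0.01,-0.02,0,0],[1,0.01,-0.02,0,0],[1,0.01,-0.02,0,0]]'
python3 -m jog '[[1,0.01,-0.02,0,0],[1,0.01,-0.02,0,0],[1,0.01,-0.012,0,0],[1,0,0,0,0],[1,0,0,0,0]]'
python3 - <<'E'
from h import *
print(togo([.552,-.025,.022]))
cs=cams();r=dish(cs);print(r.x,r.fun)
E
```

```text
clock: 6.38
tcp_pos: [0.6106, 0.1389, 0.0226]
orientation: [0.0, -0.066, 0.998, 0.0]
wrist_force: [0.9, 2.0, -0.6]
finger_gap: 0.0023
grip_force: 29.4
clock: 6.8
tcp_pos: [0.5739, 0.033, 0.0226]
orientation: [0.0, -0.066, 0.998, 0.001]
wrist_force: [0.8, 1.9, 0.5]
finger_gap: 0.0025
grip_force: 29.4
clock: 7.22
tcp_pos: [0.551, -0.023, 0.0226]
orientation: [-0.0, -0.065, 0.998, -0.0]
wrist_force: [-1.3, -2.5, 1.6]
finger_gap: 0.0021
grip_force: 29.5
('tcp', array([ 0.551 , -0.023 ,  0.0226]), 'yaw_y', np.float64(97.4), 'shift tool', array([-0.0007, -0.0021,  0.0006]))
blob [ 204  219   55   53 1731]
blob [250 212  40  36 920]
[ 0.55822099 -0.09789456] [ 1.00217489 -1.27260859 -1.73248684 -1.10584814]
```

```bash
python3 -m jog '[[-1,0,0,0,0],[-1,0,0,0,0],[-1,0,0,0,0],[-1,0,0,0,0],[-1,0,0,0,0]]'
python3 -m jog '[[-1,0,0,0,0],[-1,0,0,-0.02,0],[-1,0,0,-0.03,0],[-1,0,0,-0.035,0],[-1,0,0,-0.035,0]]'
python3 -m jog '[[-1,0,0,-0.035,0],[-1,0,0,-0.035,0],[-1,0,0,-0.035,0],[-1,0,0,-0.035,0],[-1,0,0,-0.02,0]]'
python3 -m jog '[[-1,0.022,-0.032,0,0],[-1,0.023,-0.033,0,0],[-1,0.023,-0.033,0,0],[-1,0.023,-0.033,0,0],[-1,0.022,-0.032,0,0]]'
python3 -m jog '[[-1,0,0,0,0],[-1,0,0,0,0]]'
python3 - <<'E'
from h import *
print(togo([.460,-.200,.247]))
cs=cams();r=dish(cs);print(r.x,r.fun)
c=env.read_camera("wrist");cv2.imwrite("pics/w2.png",c["img"][:,:,::-1])
E
```

```text
clock: 7.73
tcp_pos: [0.552, -0.0212, 0.0224]
orientation: [0.0, -0.066, 0.998, 0.0]
wrist_force: [-0.9, 0.3, 0.6]
finger_gap: 0.0625
grip_force: 0.0
clock: 8.15
tcp_pos: [0.5511, -0.0214, 0.1432]
orientation: [-0.001, -0.066, 0.998, 0.0]
wrist_force: [0.1, 0.1, 0.1]
finger_gap: 0.0853
grip_force: 0.0
clock: 8.57
tcp_pos: [0.5527, -0.0217, 0.3069]
orientation: [0.003, -0.066, 0.998, -0.001]
wrist_force: [-0.2, -0.8, -0.1]
finger_gap: 0.0854
grip_force: 0.0
clock: 8.98
tcp_pos: [0.4602, -0.1993, 0.3027]
orientation: [0.0, -0.066, 0.998, -0.0]
wrist_force: [0.9, -0.7, -0.2]
finger_gap: 0.0854
grip_force: 0.0
clock: 9.15
tcp_pos: [0.4604, -0.1998, 0.3025]
orientation: [0.0, -0.064, 0.998, 0.0]
wrist_force: [-0.1, 0.8, -0.5]
finger_gap: 0.0851
grip_force: 0.0
('tcp', array([ 0.4604, -0.1998,  0.3025]), 'yaw_y', np.float64(97.3), 'shift tool', array([ 0.0004, -0.0001,  0.0555]))
blob [ 204  219   56   53 2298]
blob [ 250  212   40   36 1212]
[ 0.55242424 -0.09442171] [-0.02821082 -0.2515913  -0.1910419   0.12060213]
```

View pics/w2.png

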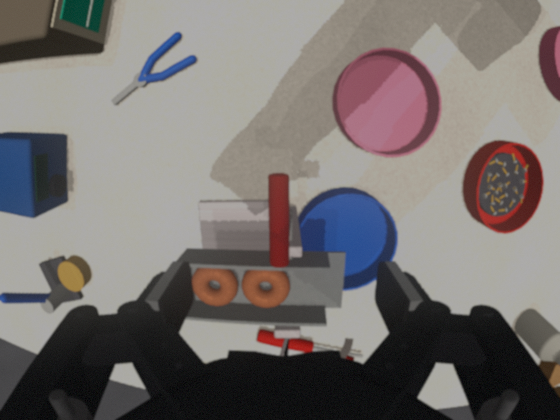

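The wrist view shows the red bar (279, 175–265) midway between the fingers, with the blue dish at the lip (centre about 348,238). Before lowering I'll check the bar and dish numerically.

Run:
```python
from h import *
c=env.read_camera("wrist");T=c["T"];f=210/np.tan(np.radians(c["fov_y"]/2))
def fish(P):
    q=(np.array(P)-T[:3,3])@T[:3,:3];x,y,z=q[0],-q[1],-q[2];r=np.hypot(x,y);th=np.arctan2(r,z);return (np.array([c["cx"],c["cy"]])+f*th*np.array([x,y])/r).round(1)
p=np.array([.5728,-.176,1.702,-.05])
print("bar mid/in/out",[fish(place(p,[0,v,.255])[0]) for v in(.115,.082,.147)],"tcp",fish([.4604,-.1998,.255]))
t=np.linspace(0,2*np.pi,60)
for X in([.5594,-.095],[.5524,-.0944]):
    F=np.array([fish([X[0]+.075*np.cos(a),X[1]+.075*np.sin(a),.045]) for a in t]);print("dish rim wrist",F.min(0),F.max(0))
    for k in cams():
        H=np.vstack([proj(k,np.c_[X[0]+.075*np.cos(t),X[1]+.075*np.sin(t),0*t+z]) for z in(0,.045)]);print(H.min(0).round(),H.max(0).round())
```

```text
bar mid/in/out [array([286.1, 218.3]), array([285.9, 262.3]), array([286.3, 171.6])] tcp [281.1 219. ]
dish rim wrist [293.5 197.3] [396.2 294. ]
[202. 219.] [258. 274.]
[246. 210.] [288. 248.]
dish rim wrist [294.7 192.3] [397.7 290.1]
[204. 218.] [260. 272.]
[248. 211.] [290. 248.]
```

Dish is about 10 mm sideways of the catch (limit 50 mm), and the bar is within 2 mm of the jaw centre. That's good enough, so I'll lower and close on the bar lightly.

```bash
python3 -m jog '[[-1,0,-0.001,0.02,0],[-1,0,0,0.02,0],[-1,0,0,0.015,0],[-1,0,0,0,0],[0,0,0,0,0]]' 20
python3 -m jog '[[0.3,0,0,0,0],[0.5,0,0,0,0],[1,0,0,0,0],[1,0,0,0,0],[1,0,0,0,0]]'
python3 -m jog '[[1,0,0,0,0],[1,0,0,0,0],[1,0,0,0,0],[1,0,0,0,0]]'
```

```text
clock: 9.97
tcp_pos: [0.4611, -0.1983, 0.2471]
orientation: [-0.001, -0.066, 0.998, 0.001]
wrist_force: [0.2, 0.7, -0.0]
finger_gap: 0.0752
grip_force: 0.0
clock: 10.38
tcp_pos: [0.4616, -0.1993, 0.248]
orientation: [0.0, -0.066, 0.998, -0.0]
wrist_force: [0.4, -0.1, 0.3]
finger_gap: 0.0124
grip_force: 0.0
clock: 10.72
tcp_pos: [0.4613, -0.1991, 0.2474]
orientation: [-0.0, -0.066, 0.998, 0.0]
wrist_force: [-0.5, -0.4, 0.0]
finger_gap: 0.0001
grip_force: 0.0
```

Shut without touching the bar again. Time to look.

Run:
```python
from h import *
c=env.read_camera("wrist")["img"];cs=cams();s,d=[x["img"] for x in cs]
o=np.zeros((600,800,3),np.uint8)
o[:300,:400]=cv2.resize(c,(400,300));o[300:600,:400]=cv2.resize(s[110:215,140:280],(400,300));o[300:600,400:]=cv2.resize(d[120:225,230:370],(400,300))
o[:300,400:]=cv2.resize(c[165:345,160:400],(400,300))
cv2.imwrite("pics/g2.png",o[:,:,::-1])
for z in(.236,.247,.262,.27):print(z,[(proj(k,[.4613,-.1991,z])[0]-b)*400/140+a for k,a,b in zip(cs,([0,300],[400,300]),([140,110],[230,120]))])
```

```text
0.236 [array([200.11971967, 424.31828026]), array([600.79981736, 432.64013457])]
0.247 [array([198.67852068, 414.87434748]), array([600.897302  , 425.17195676])]
0.262 [array([196.67327371, 401.73430384]), array([601.03148881, 414.89207103])]
0.27 [array([195.58444353, 394.59938413]), array([601.10365367, 409.36360973])]
```

View pics/g2.png

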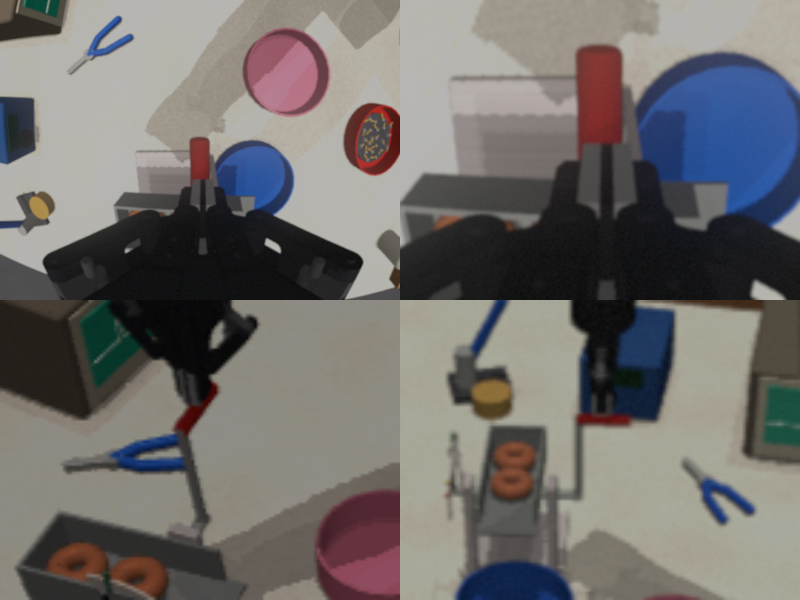

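The shut tips rest just above the bar (zoom 600,150), so the fingertips are about 25 mm higher than the TCP reading implies. The bar is centred between the jaws sideways. I'll open, go 25 mm lower and close.

```bash
python3 -m jog '[[-0.6,0,0,-0.01,0],[-0.6,0,0,0,0],[-0.6,0,0,0,0],[-0.6,0,0,0,0],[-0.6,0,0,0,0]]'
python3 -m jog '[[-0.6,0,-0.001,0.012,0],[-0.6,0,0,0.013,0],[-0.6,0,0,0.01,0],[-0.6,0,0,0,0],[-0.6,0,0,0,0]]'
python3 -m jog '[[0,0,0,0,0],[0.3,0,0,0,0],[0.5,0,0,0,0],[1,0,0,0,0],[1,0,0,0,0]]'
python3 -m jog '[[1,0,0,0,0],[1,0,0,0,0],[1,0,0,0,0],[1,0,0,0,0]]'
```

```text
clock: 11.28
tcp_pos: [0.4614, -0.1992, 0.2575]
orientation: [0.0, -0.066, 0.998, 0.0]
wrist_force: [0.0, 0.3, 0.8]
finger_gap: 0.0604
grip_force: 0.0
clock: 11.7
tcp_pos: [0.461, -0.1998, 0.2219]
orientation: [-0.001, -0.066, 0.998, 0.001]
wrist_force: [0.8, 0.7, 0.0]
finger_gap: 0.0686
grip_force: 0.0
clock: 12.12
tcp_pos: [0.4618, -0.2007, 0.2231]
orientation: [0.0, -0.066, 0.998, -0.001]
wrist_force: [0.6, -2.1, 1.6]
finger_gap: 0.0129
grip_force: 20.8
clock: 12.45
tcp_pos: [0.4618, -0.2007, 0.223]
orientation: [0.0, -0.066, 0.998, -0.001]
wrist_force: [-0.1, -2.5, 4.7]
finger_gap: 0.013
grip_force: 21.0
```

Bar held (13 mm gap, 21 N). Now tip along the arc: 80 mm forward and 30 mm down.

```bash
python3 -m jog '[[1,0,0.004,0,0],[1,0,0.006,0,0],[1,0,0.006,0.001,0],[1,0,0.008,0.001,0],[1,0,0.008,0.002,0]]'
python3 -m jog '[[1,0,0.008,0.002,0],[1,0,0.008,0.003,0],[1,0,0.007,0.003,0],[1,0,0.007,0.004,0],[1,0,0.007,0.005,0]]'
python3 -m jog '[[1,0,0.006,0.004,0],[1,0,0.005,0.005,0],[1,0,0,0,0],[1,0,0,0,0],[1,0,0,0,0]]'
python3 -m jog '[[1,0,0,0,0],[1,0,0,0,0],[1,0,0,0,0],[1,0,0,0,0],[1,0,0,0,0]]'
python3 - <<'E'
from h import *
c=env.read_camera("wrist")["img"];cs=cams();s,d=[x["img"] for x in cs]
o=np.zeros((600,800,3),np.uint8)
o[:300,:400]=cv2.resize(c,(400,300));o[300:600,400:]=cv2.resize(d[150:255,220:360],(400,300))
o[300:,:400]=cv2.resize(s[170:275,140:280],(400,300),interpolation=cv2.INTER_CUBIC)
o[:300,400:]=cv2.resize(s[190:245,160:230],(400,300),interpolation=cv2.INTER_CUBIC)
cv2.imwrite("pics/g3.png",o[:,:,::-1])
E
```

```text
clock: 12.87
tcp_pos: [0.4581, -0.1713, 0.22]
orientation: [0.001, -0.065, 0.998, -0.003]
wrist_force: [-1.3, -9.9, 3.5]
finger_gap: 0.0129
grip_force: 21.5
clock: 13.28
tcp_pos: [0.4532, -0.1339, 0.2026]
orientation: [0.001, -0.065, 0.998, -0.003]
wrist_force: [-2.0, -8.1, 7.4]
finger_gap: 0.013
grip_force: 22.2
clock: 13.7
tcp_pos: [0.4515, -0.1213, 0.1926]
orientation: [0.0, -0.066, 0.998, -0.0]
wrist_force: [1.9, -6.0, -0.1]
finger_gap: 0.0131
grip_force: 21.6
clock: 14.12
tcp_pos: [0.4515, -0.1212, 0.1926]
orientation: [0.0, -0.066, 0.998, -0.0]
wrist_force: [2.1, -4.5, 0.3]
finger_gap: 0.0132
grip_force: 21.6
```

View pics/g3.png

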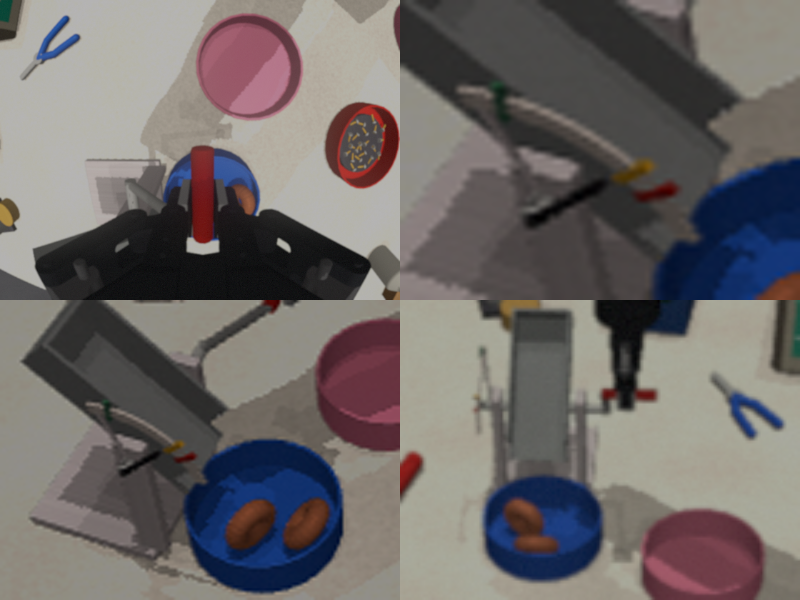

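The pointer is on the yellow mark (zoom 600,185), both coils lie in the blue dish and the tray is empty. The arc geometry gives a start tilt of about -0.04, so I'll hold a little longer and go back 75 mm to level.

```bash
python3 -m jog '[[1,0,0,0,0],[1,0,0,0,0],[1,0,0,0,0],[1,0,0,0,0],[1,0,0,0,0]]'
python3 -m jog '[[1,0,-0.006,-0.005,0],[1,0,-0.008,-0.006,0],[1,0,-0.007,-0.004,0],[1,0,-0.007,-0.004,0],[1,0,-0.008,-0.003,0]]'
python3 -m jog '[[1,0,-0.007,-0.003,0],[1,0,-0.008,-0.002,0],[1,0,-0.008,-0.002,0],[1,0,-0.008,-0.001,0],[1,0,-0.008,0,0]]'
python3 -m jog '[[1,0,0,0,0],[1,0,0,0,0],[1,0,0,0,0]]'
python3 - <<'E'
from h import *
cs=cams();s=cs[0]["img"];d=cs[1]["img"]
o=np.zeros((600,800,3),np.uint8)
o[:,:460]=cv2.resize(s[180:275,140:213],(460,600),interpolation=cv2.INTER_CUBIC)
o[:390,460:]=cv2.resize(s[155:235,165:235],(340,390),interpolation=cv2.INTER_CUBIC)
cv2.imwrite("pics/lev.png",o[:,:,::-1])
for a in(-.06,0,.06):
    p=[.5728,-.176,1.702,a];print(a,proj(cs[0],place(p,L)).round(1).tolist())
print(togo([.4618,-.2007,.223]))
E
```

```text
clock: 14.68
tcp_pos: [0.4515, -0.1212, 0.1926]
orientation: [0.0, -0.066, 0.998, -0.0]
wrist_force: [2.6, -5.2, 0.3]
finger_gap: 0.0128
grip_force: 21.6
clock: 15.1
tcp_pos: [0.4557, -0.1523, 0.2146]
orientation: [0.001, -0.067, 0.998, 0.005]
wrist_force: [1.2, 13.1, 11.5]
finger_gap: 0.0133
grip_force: 21.7
clock: 15.52
tcp_pos: [0.4609, -0.1921, 0.2229]
orientation: [0.001, -0.067, 0.998, 0.003]
wrist_force: [3.1, 7.5, 2.5]
finger_gap: 0.0129
grip_force: 21.1
clock: 15.77
tcp_pos: [0.4612, -0.1939, 0.2228]
orientation: [0.001, -0.066, 0.998, 0.002]
wrist_force: [2.5, 4.5, 4.7]
finger_gap: 0.0128
grip_force: 21.4
-0.06 [[227.3, 208.9], [214.8, 230.2], [161.6, 183.2], [146.3, 202.9], [204.1, 155.9], [215.6, 139.9]]
0 [[227.2, 209.8], [214.6, 231.1], [161.4, 181.3], [146.0, 201.1], [206.5, 156.5], [218.0, 140.5]]
0.06 [[226.9, 210.6], [214.4, 231.9], [161.4, 179.6], [145.9, 199.4], [208.9, 157.2], [220.3, 141.1]]
('tcp', array([ 0.4612, -0.1938,  0.2227]), 'yaw_y', np.float64(97.6), 'shift tool', array([ 0.0003, -0.0069, -0.0003]))
```

View pics/lev.png

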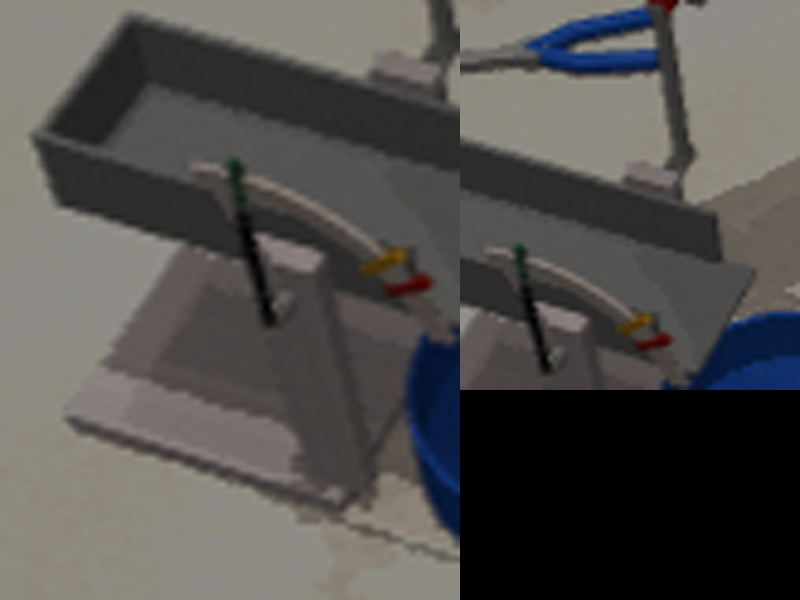

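The pointer is on the green mark and the back corners match level (160.6,182.4 and 145.6,201.4). I'll release, go straight up and check.

```bash
python3 -m jog '[[0,0,0,0,0],[-0.5,0,0,0,0],[-0.5,0,0,0,0],[-0.5,0,0,0,0],[-0.5,0,0,0,0]]'
python3 -m jog '[[-0.5,0,0,-0.02,0],[-0.5,0,0,-0.03,0],[-0.5,0,0,-0.03,0],[-0.5,0,0,-0.02,0],[-0.5,0,0,0,0]]'
python3 -m jog '[[-0.5,0,0,0,0],[-0.5,0,0,0,0],[-0.5,0,0,0,0],[-0.5,0,0,0,0],[-0.5,0,0,0,0]]'
python3 - <<'E'
from h import *
cs=cams();s,d=cs[0]["img"],cs[1]["img"]
o=np.zeros((600,800,3),np.uint8)
o[:,:400]=cv2.resize(s[130:280,140:240],(400,600),interpolation=cv2.INTER_CUBIC)
o[:500,400:]=cv2.resize(d[150:260,235:323],(400,500),interpolation=cv2.INTER_CUBIC)
cv2.imwrite("pics/end.png",o[:,:,::-1])
E
```

```text
clock: 16.28
tcp_pos: [0.4605, -0.1951, 0.2221]
orientation: [-0.0, -0.066, 0.998, 0.0]
wrist_force: [0.5, -0.6, 0.4]
finger_gap: 0.0642
grip_force: 0.0
clock: 16.7
tcp_pos: [0.4622, -0.1962, 0.3269]
orientation: [0.003, -0.066, 0.998, -0.002]
wrist_force: [0.9, 0.1, 0.6]
finger_gap: 0.0639
grip_force: 0.0
clock: 17.12
tcp_pos: [0.4604, -0.1949, 0.3215]
orientation: [-0.001, -0.066, 0.998, 0.001]
wrist_force: [0.1, -0.1, 0.4]
finger_gap: 0.0638
grip_force: 0.0
```

View pics/end.png

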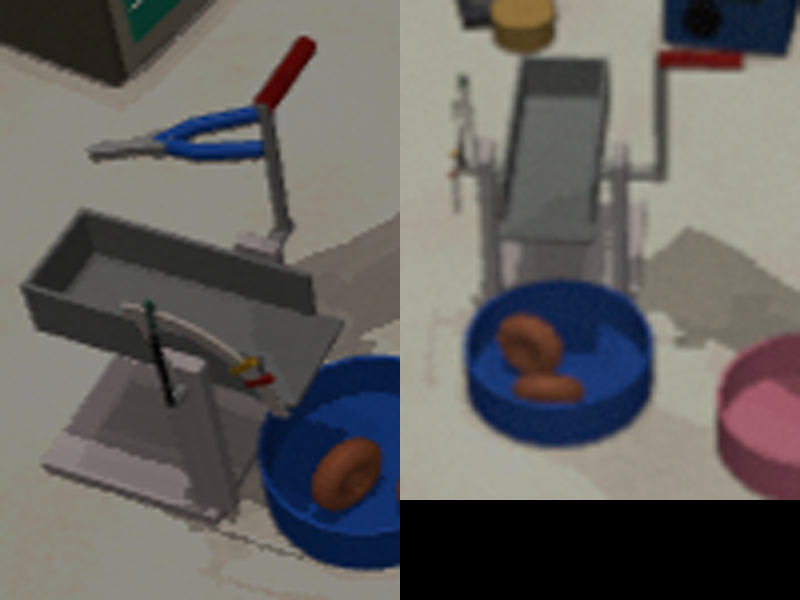

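The tray is level with the pointer on green (150,310), and both coils are in the upright blue dish (side crop 528,345 and 548,388). The arm is clear, so I'll hand in.

```bash
python3 -c "
from workcell import env;print(env.hand_in())"
```

```text
the job is handed in; nothing more can be done
None
```

I handed the job in at about 17 s: in the last picture both coils are in the upright blue dish under the lip, the tray reads level and the arm is clear; the hand-in returned no verdict.

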